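# Shut the utensil caddy and lock its cover with the peg

## Robot

A 6-joint arm with a two-finger parallel gripper is mounted at the origin on the work surface. World frame = base frame: x ahead of the robot, y to its left, z up, the work surface at z = 0. Lengths are in m, angles in degrees, forces in N, time in s.
With the tool pointing down it reaches from about 0.35 to 0.775 m from the base axis. Payload 7.3 kg.
Tool frame: the origin (TCP) lies at the centre of the arm's flange, where the gripper is bolted on; the fingertips stand 178 mm ahead of it and the grasp point (between the pads) lies 159 mm ahead of it; x points along the fingers, y is the direction in which the jaws open and shut, and the axes are right-handed (so a half turn about x gives the same grasp; the last joint's range is limited). The gripper opens to 92 mm and grips with 3 to 60 N. Pads are 19 mm wide; open, the fingers measure 130 mm over their backs; the gripper's body (75 mm by 190 mm) begins 47 mm behind the grasp point.
Start: joints at [68.182, 19.595, 87.324, -0, 73.075, -8.365], TCP at [0.122, 0.511, 0.405] pointing down, gripper open.
Joint ranges: [-145.02, 145.02], [-44.19, 115.74], [2.07, 154.8], [-57.11, 237.11], [16.16, 152.29], [-177.93, 177.93]. Speed limits (degrees/s): [147.25, 147.25, 180, 180, 180, 180].

## Interface

Orientations are given as [roll, pitch, yaw] about the fixed x, y, z axes, in that order (R = Rz(yaw) Ry(pitch) Rx(roll)).
In Python, from rig import env, imaging, workorder gives the robot as it stands.
- The arm moves only by the tool move_arm, never from a script. Its argument "motion" is one flat list of numbers, 7 for each row, row after row: the shift along the world's x, y, z in mm, then the turn, a rotation vector about the world's x, y, z in rad, then the finger opening in mm, from 0 to 91.8. A call has 1 to 12 rows; each row is the pose to reach, as a shift and turn from the pose commanded when the call began; what a row does not reach only later rows make up. A row lasts 1/10 s, in which the tool goes at most 50 mm and 8.59 degrees, less where a joint would pass 70% of its speed; a pose out of reach is approached as far as the arm can. A call with a gripper value outside its range is refused whole. The fingers move at their own pace and stop on an object; "squeeze" is the grip in N (left out, the last holds). Time passes only in rows, so rows that repeat a pose let the fingers close. It gives the time, the measured TCP pose, the force and the opening at its end, in the units of the state.
- env.observe(): the state, without advancing time (a new reading comes with each control period).
- imaging.camera(name): name is "scene" or "side" or "wrist"; returns a dict with "img" (400x640x3 uint8, blue, green, red), "z_map" (400x640 float32, m along the optical axis (not along the pixel's ray), 0 where there is no reading), "mtx" (3x3 intrinsics, pixels), "k1" (the pictures are not rectified: a ray, as slopes to the right and down, at radius r is drawn at 1 + k1 r^2 times it, then the intrinsics apply), "world_from_camera" (4x4, takes a point from camera to world coordinates). Camera axes: x right, y down, z forward; pixel columns grow to the right and rows downward; lengths in m; the calibration is good to about 2 mm. A picture is of the moment at which its call begins.
- workorder.close_job(): hands the job in, once; it reports no verdict.
The state is a dict: "time_s": time; "joint_pos": joint angles; "qd": joint speeds; "effort": joint torques, N m; "position": TCP position; "tcp_rot": TCP orientation; "wrist_force": force on the tool from outside, world axes, zero at the start; "ft_torque": the same for the moment, N m; "opening": finger opening in m.
Only numpy, scipy, OpenCV 4.12 (cv2) and the standard library are available. Lean on these libraries where they do the work, as an engineer would, in place of code of your own. Each camera call takes 0.05 s, during which the arm holds its last target. There are 200 camera calls.

## Task

Slide the cover of the utensil caddy fully shut. Then lock it with the loose square-headed wooden peg: feel for the plain hole in the caddy's end block with light pressure, press the peg gently straight in until it stands on the bottom of the hole, and let go. Leave everything else on the table where it is.

Things in the scene. Friction and masses are not known exactly. Their poses are not given: they have to be found in the camera images.
- caddy: White plastic utensil caddy fixed to the table, 110 (its x) x 250 (its y) x 77 mm high; origin: centre of the underside, z up. Its +y end bay (102 x 59 mm inside) holds a wooden block 90 (x) x 44 (y) mm, top 69 mm above the table; side lips 2 mm thick stand 8 mm higher at x = +/-54 mm. The block is easily damaged: the peg must never bear on it, the caddy or the cover with over 40 N.
- hole_nominal (a point): Middle of the end bay at the height of the block's top (caddy x 0, y +92, z 69 mm). The block, fixed, was glued in by hand: the hole in its middle may be off this point by up to 5 mm along caddy x and up to 5 mm along y (not measured). The hole is vertical, round, blind, 19.2 mm wide, 24 mm deep, edges unchamfered. The open cover hides it.
- cover (a joint): Opening of the grey sliding cover in m: 0 = shut (end stop), growing towards the caddy's +y end; starts at 0.05 to 0.075. About 3 N of sliding friction, no spring. The cover is a 105 x 180 x 6 mm plate, its top 76 mm above the table; when shut its +y edge is at caddy y +57.5 mm.
- cover_tab (a point): Middle of the top of the cover's upright grip tab, which is 50 mm (caddy x) x 12 mm (caddy y) and stands 22 mm high on the cover (top 98 mm above the table). When the cover is shut the tab is at caddy x 0, y -2.5 mm. It can be pushed or pinched.
- pin: Loose pale wooden peg, 20 to 45 g, standing upright on its foot on the bare table. Round plain shaft 18 mm wide and 40 mm long; above it a square head 26 x 26 x 26 mm (66 mm in all). Origin at the centre of the foot, z up, x and y square to the head's faces. Fully in the hole its foot is 45 mm above the table and 16 mm of shaft still shows.
- pan: Aluminium pan, 200 mm wide, 45 mm high, long handle to its +y; origin at the centre of the underside. Leave alone.
- bowl: White ceramic bowl, 150 mm wide, 60 mm high; origin at the centre of the underside. Leave alone.
- whisk: Flat steel whisk lying on the table, about 250 mm long along its x, 10 mm high; origin where handle and wires meet. Leave alone.
- chopstick_a: Wooden chopstick 230 x 7 x 7 mm lying on the table along its x; origin at the middle of its underside. Leave alone.
- chopstick_b: Second wooden chopstick 230 x 7 x 7 mm, laid across the first and a small white ceramic rest; origin at the middle of its underside. Leave alone.
- mug: White ceramic mug, 76 mm wide, 90 mm high, handle to its +y; origin at the centre of the underside. Leave alone.
- jar: Small glass jar with a steel cap, 42 mm wide, 70 mm high; origin at the centre of the underside. Leave alone.
Things that resemble listed ones, but are neither listed nor needed, are in the scene too. Leave any yellow look-alike of the pin alone.

How it is judged:
By the outcome, as a careful person would: the job done as asked, in the order asked, and still so for the second after the job is handed in, with the robot touching nothing.
It also fails if it takes over 72 s, if anything falls off the work surface, if the arm or the gripper's body presses on something with over 40 N, if the wrist force passes 120 N, or if a joint passes its speed limit or range.

## Working session

There is one attempt and no reset: what is moved stays moved. The work goes in short steps, Python scripts to look and compute and a tool call to move; the robot and the scene stay as the last step left them, time stands still between calls to the robot, and variables do not carry over. Pictures are saved under pics/ and viewed, about 8 in all and at most 12, crops included, and the job is handed in when it is done.

Besides the shell and the picture viewer there is one more tool, called after ">>>" by a JSON object that holds its "name" and its "arguments", one argument or row to a line. move_arm: Moves the arm, as the interface text tells. Its arguments: {"type":"object","properties":{"motion":{"type":"array"},"squeeze":{"type":"number"}},"required":["motion"]}

```bash
mkdir -p pics; cat > h.py <<'E'
import numpy as np, cv2
from rig import env, imaging, workorder
def snap(n):
    c=imaging.camera(n); np.savez(f'{n}.npz',**c); return c
def world(c,px):
    """pixels Nx2 -> world pts using z_map"""
    px=np.atleast_2d(np.array(px,float)); k=np.array([c['k1'],0,0,0,0],float)
    d=np.array([float(c['k1']),0,0,0])
    s=cv2.undistortPoints(px[:,None],c['mtx'],d)[:,0]
    z=np.array([c['z_map'][int(round(v)),int(round(u))] for u,v in px])
    P=np.c_[s*z[:,None],z]; T=c['world_from_camera']; return P@T[:3,:3].T+T[:3,3]
def cloud(c):
    v,u=np.mgrid[:400,:640]; P=world(c,np.c_[u.ravel(),v.ravel()]); P[c['z_map'].ravel()==0]=np.nan
    return P.reshape(400,640,3)
E
python3 - <<'E'
from h import *
print(env.observe())
a=snap('scene');b=snap('side')
cv2.imwrite('pics/scene.png',a['img']);cv2.imwrite('pics/side.png',b['img'])
print(a['world_from_camera'],b['world_from_camera'],a['k1'])
E
```

```text
{'time_s': 0.0, 'joint_pos': array([ 6.81824087e+01,  1.96360291e+01,  8.73760689e+01, -2.05433812e-03,
        7.30753866e+01, -8.36616758e+00]), 'qd': array([ 0.00397084,  0.00419977, -0.05283152, -0.02542075,  0.14851186,
       -0.0448391 ]), 'effort': array([ 1.42017914e-03, -4.31245959e+01, -2.44210839e+01,  7.17996550e-02,
        5.60716668e-02, -1.13749738e-04]), 'position': array([0.12206754, 0.51047432, 0.40405553]), 'tcp_rot': array([ -97.079821  ,   89.91249326, -110.53064519]), 'wrist_force': array([ 0.13495947, -0.8701102 ,  0.81995301]), 'ft_torque': array([-0.02629145,  0.03657843, -0.04214386]), 'opening': 0.09199621303557327}
[[-0.75025396  0.37523444 -0.54435109  1.13494756]
 [ 0.6611143   0.4172568  -0.62355805  0.64120615]
 [-0.00684626 -0.82770519 -0.56112142  0.65483783]
 [ 0.          0.          0.          1.        ]] [[ 0.71055378 -0.34981976  0.61052393 -0.21070129]
 [-0.70363114 -0.35826622  0.61363551 -0.7480353 ]
 [ 0.00406827 -0.86560467 -0.50071149  0.71623272]
 [ 0.          0.          0.          1.        ]] 0.01310692015972582
```

View pics/scene.png

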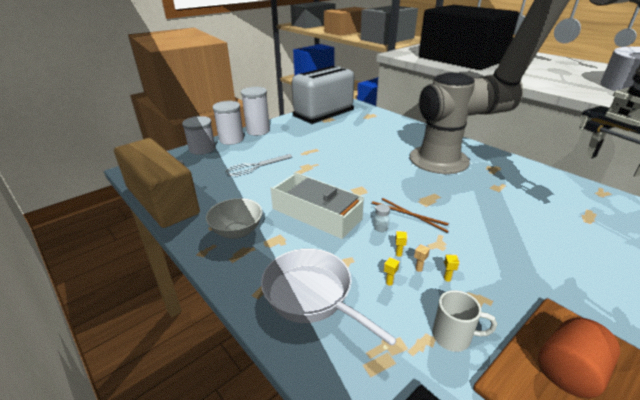

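View pics/side.png

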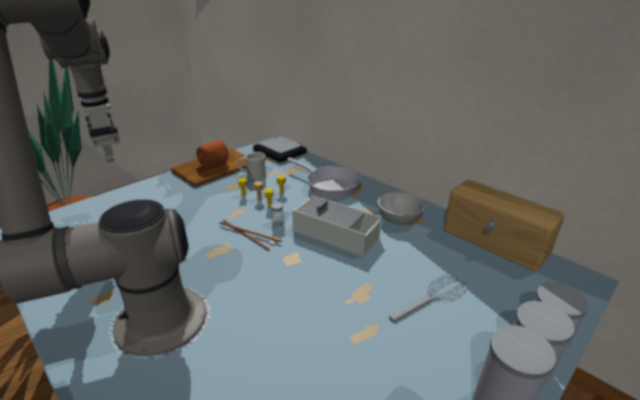

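Scene view: the caddy is at about (318,205), with the tab at (330,195) and the block showing at (350,208), so its +y end is on the right. The peg candidates are yellow at (401,242), (391,270) and (452,265), plus one pale wooden one at (421,256). The pale one fits. I'll crop to confirm and measure.

```bash
python3 - <<'E'
from h import *
a=dict(np.load('scene.npz'));b=dict(np.load('side.npz'))
i1=cv2.resize(a['img'][165:295,255:475],None,fx=3.6,fy=3.6,interpolation=cv2.INTER_CUBIC)
cv2.imwrite('pics/crop1.png',i1)
allp=[]
for n,c,box in(('scene',a,(255,475,165,295)),('side',b,(220,400,165,260))):
    P=cloud(c); M=np.zeros((400,640),bool);M[box[2]:box[3],box[0]:box[1]]=1
    hsv=cv2.cvtColor(c['img'],cv2.COLOR_BGR2HSV)
    print(n)
    # objects by connected components over height
    m=(M&(P[...,2]>.03)).astype(np.uint8)
    k,l,s,_=cv2.connectedComponentsWithStats(m)
    for j in range(1,k):
        if s[j,4]<25: continue
        q=P[l==j]; top=q[q[:,2]>np.nanpercentile(q[:,2],90)-.012]
        print(s[j],'mean',q.mean(0).round(3),'lo',q.min(0).round(3),'hi',q.max(0).round(3),'hsv',np.median(hsv[l==j],0))
        if s[j,4]>800:
            r=cv2.minAreaRect((q[:,:2]*1000).astype(np.float32));print('rect',r)
            t=q[(q[:,2]>.086)&(q[:,2]<.105)];print('tab',t.mean(0),len(t)); 
            r=cv2.minAreaRect((t[:,:2]*1000).astype(np.float32));print('tabrect',r)
        else:
            t=q[q[:,2]>.060]; print('  top',t.mean(0).round(4),len(t),cv2.minAreaRect((t[:,:2]*1000).astype(np.float32)) if len(t)>3 else '')
E
```

```text
scene
[ 270  172   94   59 3072] mean [ 0.571 -0.024  0.066] lo [ 0.476 -0.178  0.03 ] hi [0.642 0.09  0.101] hsv [ 65.  16. 157.]
rect ((560.244384765625, -45.30682373046875), (116.6092529296875, 254.9010467529297), 12.985651969909668)
tab [0.55123745 0.00639331 0.09529142] 93
tabrect ((548.3377075195312, 4.073236465454102), (50.6806526184082, 12.755086898803711), 12.466852188110352)
[255 202   7  26 117] mean [ 0.722 -0.101  0.05 ] lo [ 0.703 -0.141  0.03 ] hi [ 0.754 -0.062  0.063] hsv [ 53.  12. 186.]
  top [ 0.7241 -0.0905  0.0614] 24 ((722.6984252929688, -94.60113525390625), (85.30471801757812, 16.333852767944336), 57.080718994140625)
[374 204  16  21 273] mean [0.478 0.133 0.057] lo [0.452 0.109 0.03 ] hi [0.492 0.148 0.074] hsv [ 96.  30. 183.]
  top [0.474 0.13  0.069] 136 ((471.6363830566406, 128.96112060546875), (37.83172607421875, 37.41011428833008), 8.70301342010498)
[395 231  12  17 177] mean [0.523 0.233 0.057] lo [0.503 0.213 0.03 ] hi [0.536 0.247 0.069] hsv [ 26. 231. 209.]
  top [0.5203 0.2312 0.0661] 93 ((518.041015625, 229.82119750976562), (28.08221435546875, 24.
[... 3014 characters left out ...]
-0.18   0.03 ] hi [0.639 0.091 0.101] hsv [ 60.  12. 111.]
rect ((554.5674438476562, -44.918670654296875), (118.19134521484375, 254.3306427001953), 12.719715118408203)
tab [5.41269641e-01 1.99583395e-04 9.42313421e-02] 68
tabrect ((544.33935546875, 2.360759735107422), (51.48134231567383, 14.65019702911377), 15.601470947265625)
[271 202  13  17 190] mean [0.461 0.12  0.055] lo [0.444 0.106 0.03 ] hi [0.485 0.146 0.073] hsv [100.   31.5 130. ]
  top [0.4635 0.1236 0.0677] 89 ((466.36334228515625, 126.61857604980469), (40.16766357421875, 35.30357360839844), 46.97407150268555)<stdin>:19: RuntimeWarning: Mean of empty slice.
  ret = um.true_divide(
<stdin>:22: RuntimeWarning: Mean of empty slice.
```

View pics/crop1.png

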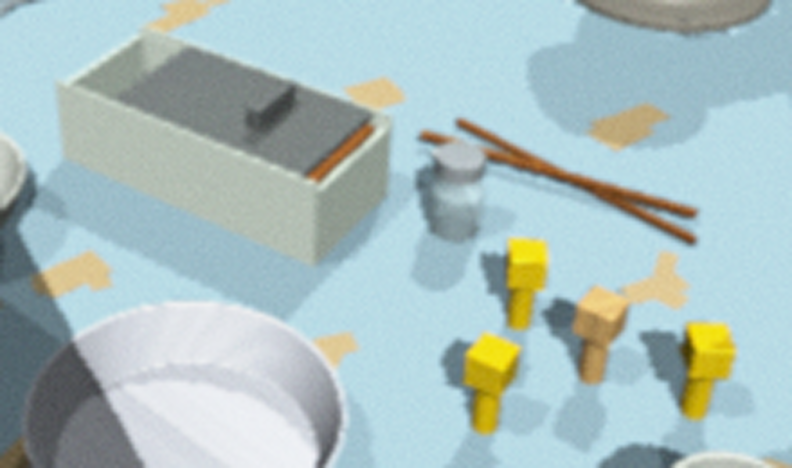

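The crop confirms that the only pale wooden peg is at (600,340) in the crop, about (421,256) in the full picture. It stands among three yellow look-alikes, and its head top measures z≈0.066 as it should. The caddy is at about (557,-45), yaw 12.8°. The tab top is at about (546,3), so the opening is about 52 mm, which is within the stated range. Moving over the tab with the jaws along caddy y.

>>> {"name": "move_arm", "arguments": {
  "motion": [424,-507,0,0,0,0.46,60,424,-507,0,0,0,0.46,60,424,-507,0,0,0,0.46,60,424,-507,0,0,0,0.46,60,424,-507,0,0,0,0.46,60,424,-507,0,0,0,0.46,60,424,-507,0,0,0,0.46,60,424,-507,0,0,0,0.46,60,424,-507,0,0,0,0.46,60,424,-507,0,0,0,0.46,60,424,-507,0,0,0,0.46,60,424,-507,0,0,0,0.46,60]
}}

```text
time_s: 1.3
position: [0.4977, 0.0608, 0.4045]
tcp_rot: [132.8, 90.0, 145.7]
wrist_force: [1.4, 0.1, -1.0]
opening: 0.0601
```

>>> {"name": "move_arm", "arguments": {
  "motion": [48,-58,-50,0,0,0,60,48,-58,-50,0,0,0,60,48,-58,-50,0,0,0,60,48,-58,-50,0,0,0,60]
}}

```text
time_s: 1.7
position: [0.5448, 0.0043, 0.3537]
tcp_rot: [152.3, 89.8, 165.1]
wrist_force: [-0.6, 0.1, 0.0]
opening: 0.06
```

```bash
python3 - <<'E'
from h import *
s=env.observe();print(s['position'],s['tcp_rot'],s['wrist_force'])
c=snap('wrist');cv2.imwrite('pics/w1.png',c['img']);print(c['world_from_camera'].round(3))
P=cloud(c);z=P[...,2]
print('zpct',np.nanpercentile(z,[1,10,50,90,99]))
t=P[(z>.092)&(z<.104)];print('tab',t.mean(0),len(t),cv2.minAreaRect((t[:,:2]*1000).astype(np.float32)))
m=((z>.062)&(z<.09)).astype(np.uint8);t=P[m>0];print('rim',len(t),cv2.minAreaRect((t[:,:2]*1000).astype(np.float32)))
E
```

```text
[0.5447569  0.00430324 0.35369892] [152.26756381  89.834896   165.08417527] [-0.62821343  0.06337688  0.02556711]
[[-0.222  0.928  0.298  0.463]
 [ 0.975  0.211  0.07  -0.014]
 [ 0.002  0.306 -0.952  0.333]
 [ 0.     0.     0.     1.   ]]
zpct [-0.00245128 -0.00150153  0.00626053  0.27543804  0.28335795]
tab [0.54394328 0.00373033 0.09686295] 911 ((545.3734130859375, 3.8581247329711914), (49.472713470458984, 11.936038970947266), 13.161938667297363)
rim 30387 ((526.4852905273438, 63.61810302734375), (122.01141357421875, 475.39276123046875), 13.180745124816895)
```

View pics/w1.png

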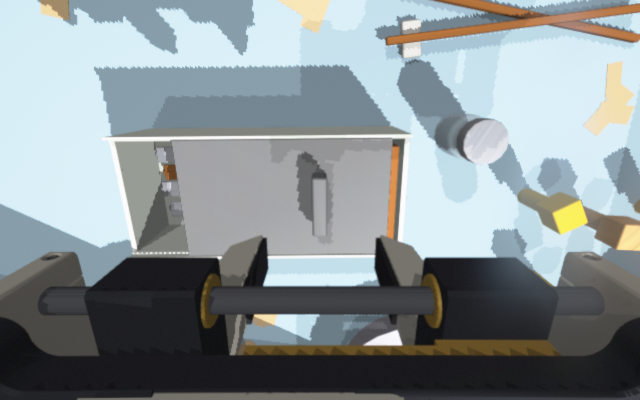

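The wrist view shows the tab at (319,205), the strip of wooden block at (394,200), and the yellow and pale pegs at the right edge. The tab measures (545,4), yaw 13.1°, and its size matches. Descending and pinching it.

>>> {"name": "move_arm", "arguments": {
  "motion": [0,0,-45,0,0,0,60,0,0,-80,0,0,0,50,0,0,-93,0,0,0,40,0,0,-93,0,0,0,30,0,0,-93,0,0,0,10,0,0,-93,0,0,0,5,0,0,-93,0,0,0,5,0,0,-93,0,0,0,5],
  "squeeze": 15
}}

```text
time_s: 2.55
position: [0.5451, 0.0047, 0.2631]
tcp_rot: [-24.4, 89.8, -11.5]
wrist_force: [-1.0, -0.6, 5.2]
opening: 0.0118
```

>>> {"name": "move_arm", "arguments": {
  "motion": [1.5,-6,0,0,0,0,5,3,-13,0,0,0,0,5,4.5,-20,0,0,0,0,5,6.5,-27,0,0,0,0,5,8,-34,0,0,0,0,5,9.5,-41,0,0,0,0,5,11,-47,0,0,0,0,5,11,-47,0,0,0,0,5]
}}

```text
time_s: 3.35
position: [0.5564, -0.0429, 0.2631]
tcp_rot: [-23.2, 89.8, -10.3]
wrist_force: [1.5, -1.5, 5.9]
opening: 0.012
```

>>> {"name": "move_arm", "arguments": {
  "motion": [0.5,-2,0,0,0,0,5,1,-4,0,0,0,0,5,1.4,-6,0,0,0,0,5,1.6,-7,0,0,0,0,5,1.9,-8,0,0,0,0,5,1.9,-8,0,0,0,0,5]
}}

```text
time_s: 3.95
position: [0.5577, -0.048, 0.263]
tcp_rot: [67.6, 89.7, 80.5]
wrist_force: [-0.8, 13.4, 9.1]
opening: 0.0121
```

End stop reached: the tool is held 3 mm short of its target with 13 N on it. Relieving, opening and rising.

>>> {"name": "move_arm", "arguments": {
  "motion": [-0.7,2.7,0,0,0,0,5,-0.7,2.7,0,0,0,0,12,-0.7,2.7,0,0,0,0,25,-0.7,2.7,0,0,0,0,40,-0.7,2.7,0,0,0,0,50,-0.7,2.7,30,0,0,0,50,-10,45,70,0,0,0,50,-20,80,110,0,0,0,50,-20,80,110,0,0,0,50,-20,80,110,0,0,0,50]
}}

```text
time_s: 4.95
position: [0.5376, 0.0307, 0.3732]
tcp_rot: [-18.7, 89.8, -5.7]
wrist_force: [0.8, -0.7, -0.5]
opening: 0.0505
```

```bash
python3 - <<'E'
from h import *
s=env.observe();print(s['position'],s['tcp_rot'],s['wrist_force'])
c=snap('wrist');cv2.imwrite('pics/w2.png',c['img'])
P=cloud(c);z=P[...,2]
t=P[(z>.092)&(z<.104)];print('tab',t.mean(0),len(t),cv2.minAreaRect((t[:,:2]*1000).astype(np.float32)))
E
```

```text
[0.53762646 0.03067919 0.37321562] [-18.68442528  89.81135414  -5.65901058] [ 0.78206791 -0.67746231 -0.4560256 ]
tab [ 0.55574745 -0.04572691  0.09664853] 828 ((556.9705810546875, -46.122467041015625), (49.20310974121094, 12.421494483947754), 13.824481010437012)
```

View pics/w2.png

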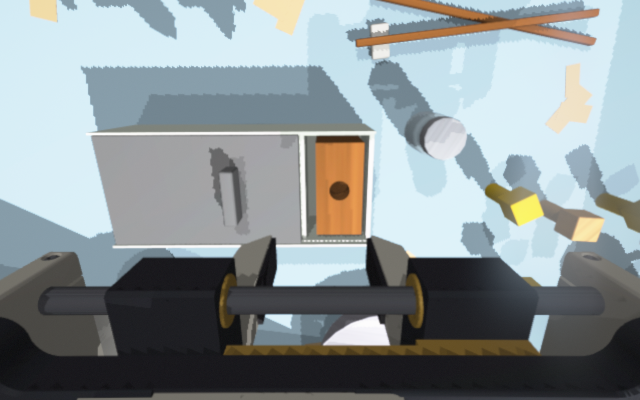

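The wrist view shows the cover shut, with its edge at the divider around column 302. The hole is at (340,190) in the block, and the pale peg's head is at (580,226). Measuring the hole and the peg.

```bash
cat >> h.py <<'E'
def ray(c,px,z0):
    px=np.atleast_2d(np.array(px,float));s=cv2.undistortPoints(px[:,None],c['mtx'],np.array([float(c['k1']),0,0,0]))[:,0]
    T=c['world_from_camera'];d=np.c_[s,np.ones(len(s))]@T[:3,:3].T
    return T[:3,3]+d*((z0-T[2,3])/d[:,2])[:,None]
E
python3 - <<'E'
from h import *
c=dict(np.load('wrist.npz'));P=cloud(c);g=c['img'].max(2)
x0,y0=318,170
r=g[y0:y0+42,x0:x0+44];print('lvls',np.percentile(r,[2,20,50,90]))
m=np.zeros_like(g);m[y0:y0+42,x0:x0+44]=(r<(np.percentile(r,3)+np.median(r))/2)
n,l,s,ct=cv2.connectedComponentsWithStats(m);j=l[190,340];print(s[j],ct[j])
cs,_=cv2.findContours((l==j).astype(np.uint8),0,1);cs=max(cs,key=len)[:,0].astype(float)
W=ray(c,cs,.069);print('hole',cv2.minEnclosingCircle((W[:,:2]*1000).astype(np.float32)),cv2.minAreaRect((W[:,:2]*1000).astype(np.float32)),W.mean(0))
# z of block
print('block z',np.median(P[170:178,325:355,2]))
# nominal
a=np.radians(13.2);tab=np.array([557,-46.1]);print('nominal',tab+94.5*np.array([-np.sin(a),np.cos(a)]))
hsv=cv2.cvtColor(c['img'],cv2.COLOR_BGR2HSV)
q=P[200:250,550:612];z=q[...,2];m=(z>.062)&(z<.07);t=q[m];print('pin',t.mean(0),len(t),cv2.minAreaRect((t[:,:2]*1000).astype(np.float32)))
E
```

```text
lvls [ 74.94 193.   206.   227.  ]
[330 181  19  19 287] [338.96515679 190.22648084]
hole ((535.9847412109375, 48.380306243896484), 9.124808311462402) ((535.7423706054688, 48.41605758666992), (17.697307586669922, 16.954408645629883), 13.565853118896484) [0.53583214 0.04839376 0.069     ]
block z nan
nominal [535.42084277  45.90320632]
pin [0.52062475 0.29561491 0.06519541] 696 ((521.0289916992188, 296.55535888671875), (25.879438400268555, 26.809091567993164), 9.304915428161621)
```

The hole is at (536.0,48.4), and the rim reads about 18–19 mm wide as expected. That is about 2.5 mm from nominal. The peg head is at (521,296.5), yaw 9.3°, 26 mm square. Going to see the peg in the same view so that camera bias cancels.

>>> {"name": "move_arm", "arguments": {
  "motion": [-15,248,0,0,0,-0.061,44,-15,248,0,0,0,-0.061,44,-15,248,0,0,0,-0.061,44,-15,248,0,0,0,-0.061,44,-15,248,0,0,0,-0.061,44,-15,248,0,0,0,-0.061,44,-15,248,0,0,0,-0.061,44,-15,248,0,0,0,-0.061,44]
}}

```text
time_s: 5.8
position: [0.5233, 0.2761, 0.3703]
tcp_rot: [-156.5, 89.8, -147.2]
wrist_force: [-0.3, 0.4, 0.1]
opening: 0.0439
```

```bash
python3 - <<'E'
from h import *
s=env.observe();print(s['position'],s['tcp_rot'],s['wrist_force'],s['opening'])
from scipy.spatial.transform import Rotation as R
print('tool R',R.from_euler('xyz',s['tcp_rot'],degrees=True).as_matrix().round(4))
c=snap('wrist');cv2.imwrite('pics/w3.png',c['img'])
P=cloud(c);z=P[...,2]
hsv=cv2.cvtColor(c['img'],cv2.COLOR_BGR2HSV)
m=((z>.060)&(z<.072)).astype(np.uint8);n,l,st,ct=cv2.connectedComponentsWithStats(m)
for j in range(1,n):
    if 200<st[j,4]<3000:
        t=P[l==j];print(st[j],np.median(hsv[l==j],0),t.mean(0).round(4),cv2.minAreaRect((t[:,:2]*1000).astype(np.float32)))
E
```

```text
[0.52333043 0.27606175 0.37027416] [-156.48517902   89.84635705 -147.17317755] [-0.30450136  0.35628578  0.14904401] 0.043850156692739256
tool R [[-0.0023 -0.1618  0.9868]
 [-0.0015  0.9868  0.1618]
 [-1.     -0.0011 -0.0025]]
[ 139   79   49   47 1746] [109.  13. 219.] [0.4674 0.1309 0.0685] ((468.4392395019531, 129.66452026367188), (37.16313934326172, 37.78726577758789), 56.17582702636719)
[255 154  38  37 783] [ 29. 255. 251.] [0.5143 0.2311 0.0648] ((515.0564575195312, 231.01553344726562), (26.107925415039062, 26.086406707763672), 42.52120590209961)
[396 158  39  37 787] [ 29. 255. 251.] [0.4964 0.3603 0.0649] ((496.97662353515625, 361.00335693359375), (26.65559196472168, 26.292034149169922), 48.38862609863281)
[329 176  28  27 748] [ 23. 100. 250.] [0.5197 0.2967 0.0648] ((520.1507568359375, 297.0300598144531), (25.634937286376953, 25.883342742919922), 9.664665222167969)
[619 232  21  41 382] [  9. 161.  83.] [0.5408 0.5939 0.0657] ((536.5117797851562, 594.186279296875), (4.149680137634277, 39.985137939453125), 88.67274475097656)
[296 254  27  28 639] [ 29. 255. 251.] [0.6078 0.2785 0.0647] ((608.731201171875, 278.48980712890625), (27.74530601501465, 25.99772834777832), 13.935532569885254)
```

View pics/w3.png

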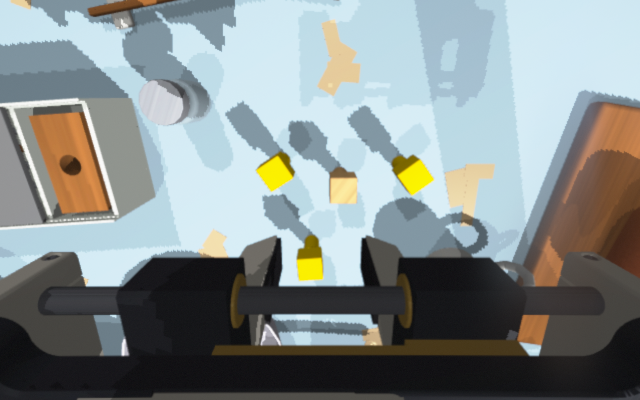

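The pale peg is at (343,188) in the wrist picture, measured (520.2,297.0), yaw 9.5°, between the yellow ones at (275,172), (412,175) and (310,262). There is about 9 mm of clearance on each side at this opening. Descending and gripping.

>>> {"name": "move_arm", "arguments": {
  "motion": [-3,21,-45,0,0,0,44,-3,21,-90,0,0,0,44,-3,21,-125,0,0,0,44,-3,21,-145,0,0,0,44,-3,21,-152,0,0,0,44,-3,21,-152,0,0,0,44,-3,21,-152,0,0,0,30,-3,21,-152,0,0,0,20,-3,21,-152,0,0,0,20,-3,21,-152,0,0,0,20,-3,21,-152,0,0,0,20],
  "squeeze": 20
}}

```text
time_s: 6.95
position: [0.5201, 0.2989, 0.221]
tcp_rot: [10.9, 89.9, 20.3]
wrist_force: [-0.0, -0.4, 6.6]
opening: 0.0259
```

>>> {"name": "move_arm", "arguments": {
  "motion": [0,0,5,0,0,0,20,0,0,30,0,0,0,20,0,0,60,0,0,0,20,0,0,90,0,0,0,20,0,0,90,0,0,0,20,0,0,90,0,0,0,20]
}}

```text
time_s: 7.55
position: [0.5195, 0.2988, 0.3102]
tcp_rot: [20.2, 89.9, 29.6]
wrist_force: [-0.3, -0.5, -0.7]
opening: 0.026
```

```bash
python3 - <<'E'
from h import *
s=env.observe();print(s['position'],s['wrist_force'],s['ft_torque'],s['opening'])
from scipy.spatial.transform import Rotation as R
M=R.from_euler('xyz',s['tcp_rot'],degrees=True).as_matrix();print(M.round(4))
c=snap('side');P=world(c,[[256,190]]);cv2.imwrite('pics/s2.png',cv2.resize(c['img'][110:230,180:340],None,fx=4,fy=4,interpolation=cv2.INTER_CUBIC))
c=snap('wrist');cv2.imwrite('pics/w4.png',c['img'])
E
```

```text
[0.51951171 0.29877858 0.31024424] [-0.27364172 -0.47960891 -0.73643349] [0.02787356 0.04103638 0.02959111] 0.025990485651599966
[[ 8.000e-04 -1.636e-01  9.865e-01]
 [ 5.000e-04  9.865e-01  1.636e-01]
 [-1.000e+00  3.000e-04  9.000e-04]]
```

View pics/s2.png

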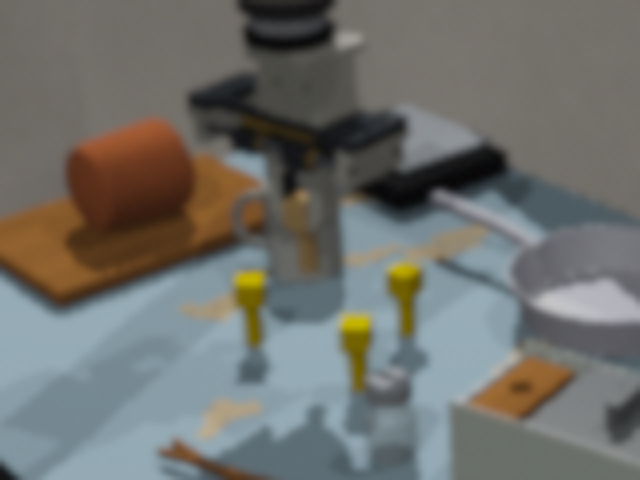

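The peg is held upright and clear, and the yellow pegs still stand. A wrist picture will give its position in the hand.

```bash
python3 - <<'E'
from h import *
c=dict(np.load('wrist.npz'))
T=np.linalg.inv(c['world_from_camera'])
for z in(.0892,.129,.155):
    p=T@np.array([.5195,.2988,z,1]);u=c['mtx']@(p[:3]/p[2]);print(z,u[:2])
cv2.imwrite('pics/w4c.png',cv2.resize(c['img'][180:400,220:440],None,fx=2.7,fy=2.7))
E
```

```text
0.0892 [319.76725663 224.58096251]
0.129 [319.59197948 252.157893  ]
0.155 [319.43054147 277.55746482]
```

View pics/w4c.png

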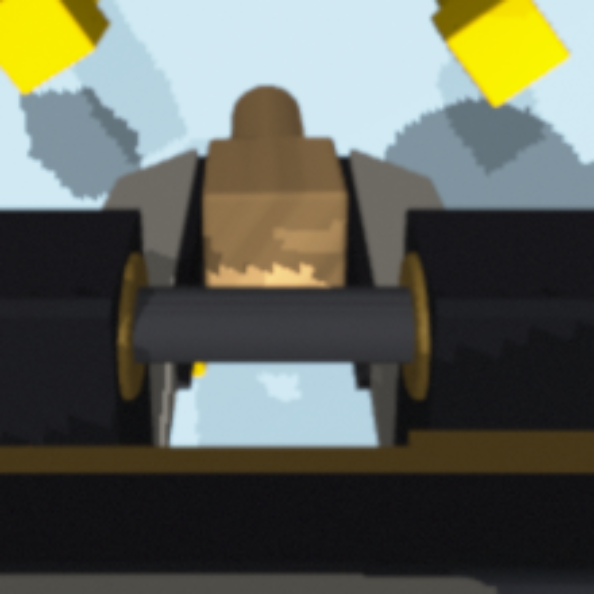

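The peg in the hand: the head spans crop columns 205–347 and the shaft 232–302, so the shaft appears slightly off the head's centre. I'll work this out numerically.

```bash
python3 - <<'E'
from h import *
c=dict(np.load('wrist.npz'));g=c['img'].astype(int)
hsv=cv2.cvtColor(c['img'],cv2.COLOR_BGR2HSV)
m=(hsv[...,1]>60)&(hsv[...,0]>5)&(hsv[...,0]<25)
P=cloud(c)
for r in range(208,288,3):
    u=np.where(m[r,280:370])[0]+280
    if len(u)<5: continue
    um=(u[0]+u[-1])/2
    print(r,u[0],u[-1],um, P[r,u[0]+3:u[-1]-2].mean(0).round(4), len(u))
T=np.linalg.inv(c['world_from_camera'])
def pr(x,y,z):
    p=T@np.array([x,y,z,1]);s=p[:2]/p[2];s=s*(1+c['k1']*(s@s));return (c['mtx']@np.r_[s,1])[:2]
n=np.array([.987,.163]);j=np.array([-.163,.987]);t=np.array([.5195,.2988])
for z in(.0872,.0892,.0912):print('foot front rim',z,pr(*(t-.009*n),z))
print('headbottom front',pr(*(t-.013*n),.1292),'headtop front',pr(*(t-.013*n),.1552))
E
```

```text
214 312 325 318.5 [0.5105 0.2965 0.0931] 14
217 309 328 318.5 [0.5107 0.2965 0.0982] 20
220 307 329 318.0 [0.5109 0.2963 0.1028] 23
223 307 330 318.5 [0.5108 0.2966 0.1078] 24
226 307 330 318.5 [0.5108 0.2966 0.1126] 24
229 306 331 318.5 [0.511  0.2967 0.1166] 26
232 299 342 320.5 [0.5061 0.2971 0.1315] 44
235 298 343 320.5 [0.5061 0.2971 0.1352] 46
238 297 344 320.5 [nan nan nan] 48
241 295 346 320.5 [0.5063 0.2971 0.1422] 52
244 295 347 321.0 [0.5061 0.2973 0.1459] 53
247 295 348 321.5 [0.5062 0.2976 0.1489] 54
250 295 348 321.5 [nan nan nan] 54
253 294 349 321.5 [nan nan nan] 56
256 294 349 321.5 [0.5087 0.298  0.1532] 56
259 294 349 321.5 [nan nan nan] 56
262 294 348 321.0 [nan nan nan] 55
265 294 348 321.0 [nan nan nan] 55
268 294 348 321.0 [0.5151 0.2988 0.1534] 55
271 294 348 321.0 [nan nan nan] 55
274 294 348 321.0 [0.5185 0.2994 0.1532] 55
277 295 369 332.0 [0.5166 0.3039 0.1577] 55
280 295 369 332.0 [nan nan nan] 56
283 295 369 332.0 [0.5191 0.3043 0.1588] 56
286 296 369 332.5 [nan nan nan] 52
foot front rim 0.0872 [319.77441919 211.21243445]
foot front rim 0.0892 [319.76712683 212.24975489]
foot front rim 0.0912 [319.75970247 213.30582426]
headbottom front [319.58652008 231.1186517 ] headtop front [319.41935505 253.74247474]
```

Shaft axis relative to the TCP is about −0.7 mm along the jaws and 0 across, so the TCP target over the hole is about (535.8, 49.1).

>>> {"name": "move_arm", "arguments": {
  "motion": [0,0,20,0,0,0,20,2,-30,20,0,0,0,20,5,-75,20,0,0,0,20,8,-120,20,0,0,0,20,11,-165,20,0,0,0,20,14,-210,20,0,0,0,20,16,-240,20,0,0,0,20,16.3,-249.7,20,0,0,0,20,16.3,-249.7,15,0,0,0,20,16.3,-249.7,5,0,0,0,20,16.3,-249.7,0,0,0,0,20,16.3,-249.7,-5,0,0,0,20]
}}

```text
time_s: 8.85
position: [0.5357, 0.0503, 0.3037]
tcp_rot: [158.2, 89.9, 167.8]
wrist_force: [-0.4, -0.4, -0.0]
opening: 0.0262
```

>>> {"name": "move_arm", "arguments": {
  "motion": [0,0,0,0,0,0,20,0,0,0,0,0,0,20,0,0,0,0,0,0,20]
}}

```text
time_s: 9.15
position: [0.5361, 0.0493, 0.305]
tcp_rot: [-1.8, 90.0, 7.6]
wrist_force: [0.4, 0.2, -0.7]
opening: 0.0262
```

>>> {"name": "move_arm", "arguments": {
  "motion": [-0.3,-0.2,-8,0,0,0,20,-0.3,-0.2,-12,0,0,0,20,-0.3,-0.2,-14,0,0,0,20,-0.3,-0.2,-16,0,0,0,20,-0.3,-0.2,-17,0,0,0,20,-0.3,-0.2,-18,0,0,0,20,-0.3,-0.2,-18,0,0,0,20]
}}

```text
time_s: 9.85
position: [0.5357, 0.0488, 0.2867]
tcp_rot: [90.3, 90.0, 99.7]
wrist_force: [0.1, 1.2, 0.5]
opening: 0.0264
```

>>> {"name": "move_arm", "arguments": {
  "motion": [0,0,-1,0,0,0,20,0,0,-2,0,0,0,20,0,0,-3,0,0,0,20,0,0,-4,0,0,0,20,0,0,-4,0,0,0,20]
}}

```text
time_s: 10.35
position: [0.5357, 0.0489, 0.2826]
tcp_rot: [137.1, 90.0, 146.5]
wrist_force: [-0.0, -0.4, -0.6]
opening: 0.0261
```

No resistance with the foot about 7 mm below the block's top, so it is in the hole. Continuing gently.

>>> {"name": "move_arm", "arguments": {
  "motion": [0,0,-2,0,0,0,20,0,0,-4,0,0,0,20,0,0,-6,0,0,0,20,0,0,-8,0,0,0,20,0,0,-10,0,0,0,20,0,0,-12,0,0,0,20,0,0,-12,0,0,0,20]
}}

```text
time_s: 11.05
position: [0.5356, 0.0489, 0.2704]
tcp_rot: [150.1, 90.0, 159.5]
wrist_force: [0.8, 0.9, -0.8]
opening: 0.026
```

>>> {"name": "move_arm", "arguments": {
  "motion": [0,0,-1,0,0,0,20,0,0,-2,0,0,0,20,0,0,-3,0,0,0,20,0,0,-4,0,0,0,20,0,0,-5,0,0,0,20,0,0,-5,0,0,0,20]
}}

```text
time_s: 11.65
position: [0.5358, 0.0488, 0.266]
tcp_rot: [-25.3, 90.0, -15.9]
wrist_force: [0.2, -0.6, 1.4]
opening: 0.0263
```

>>> {"name": "move_arm", "arguments": {
  "motion": [0,0,-0.7,0,0,0,20,0,0,-1.4,0,0,0,20,0,0,-2,0,0,0,20,0,0,-2,0,0,0,20]
}}

```text
time_s: 12.05
position: [0.5361, 0.0483, 0.2654]
tcp_rot: [-36.9, 89.8, -27.5]
wrist_force: [-1.7, -3.7, 12.5]
opening: 0.026
```

It is on the bottom: 12.5 N at z 0.2654, where 0.266 was expected. Relieving, releasing, and rising clear.

>>> {"name": "move_arm", "arguments": {
  "motion": [0,0,1.8,0,0,0,20,0,0,1.8,0,0,0,26,0,0,1.8,0,0,0,34,0,0,1.8,0,0,0,44,0,0,1.8,0,0,0,44,0,0,15,0,0,0,44,0,0,45,0,0,0,44,4,-20,90,0,0,0,44,4,-20,110,0,0,0,44,4,-20,110,0,0,0,44,4,-20,110,0,0,0,44]
}}

```text
time_s: 13.15
position: [0.5394, 0.0289, 0.3733]
tcp_rot: [140.8, 90.0, 150.2]
wrist_force: [0.4, 0.1, -0.2]
opening: 0.0442
```

```bash
python3 - <<'E'
from h import *
s=env.observe();print(s['time_s'],s['position'],s['wrist_force'],s['opening'])
c=snap('wrist');P=cloud(c);z=P[...,2]
for nm,lo,hi in(('tab',.092,.102),('head',.105,.116)):
    m=((z>lo)&(z<hi)).astype(np.uint8);n,l,st,_=cv2.connectedComponentsWithStats(m)
    for j in range(1,n):
        if st[j,4]>150:
            t=P[l==j];print(nm,st[j],t.mean(0).round(4),np.percentile(t[:,2],90),cv2.minAreaRect((t[:,:2]*1000).astype(np.float32)))
a=snap('scene')
cv2.imwrite('pics/end.png',np.vstack([cv2.resize(c['img'][80:290,60:640],(800,290)),cv2.resize(a['img'][165:295,235:475],(554,300)).copy() if 0 else cv2.copyMakeBorder(cv2.resize(a['img'][165:295,235:475],(554,300)),0,0,0,246,0)]))
E
```

```text
13.15 [0.53943527 0.0289462  0.37329166] [ 0.37775398  0.09553046 -0.15803972] 0.044189037484208674
tab [220 175  23  56 819] [ 0.5559 -0.0457  0.0966] 0.09782207438991139 ((557.0750122070312, -46.14240264892578), (49.60570526123047, 12.282058715820312), 13.348429679870605)
head [ 328  186   33   32 1002] [0.5348 0.0483 0.1098] 0.11073999001429302 ((535.4164428710938, 48.534305572509766), (26.29038429260254, 25.996938705444336), 8.070770263671875)
```

View pics/end.png

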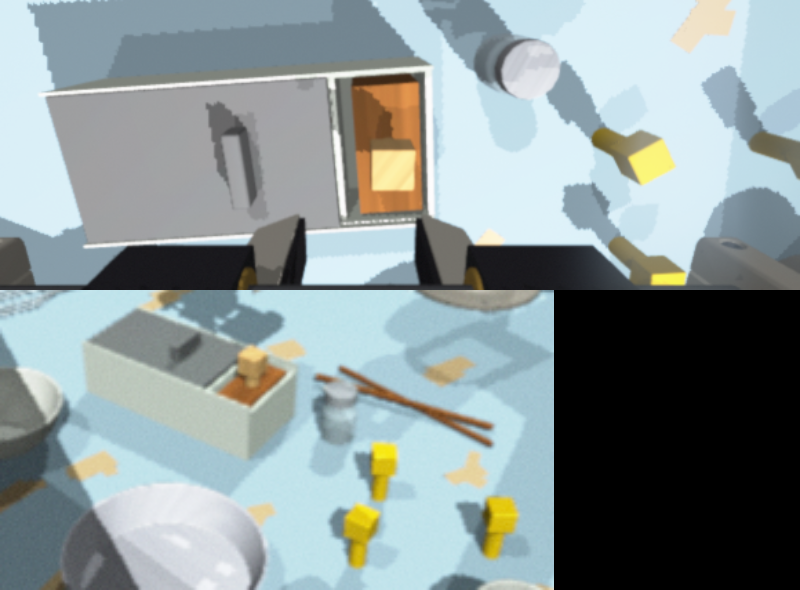

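The final picture shows the peg standing in the block at (393,170), with its head top at about 0.111 as required. The cover's edge is against the divider and the look-alikes are still standing. One last check: the cover position relative to the caddy's ends.

```bash
python3 - <<'E'
from h import *
c=dict(np.load('wrist.npz'));P=cloud(c).reshape(-1,3)*1000
q=P[(P[:,2]>66)&(P[:,2]<82)&(np.hypot(P[:,0]-557,P[:,1]+46)<175)]
a=np.radians(13.3);d=q[:,:2]-[557.1,-46.1]
x=d@[np.cos(a),np.sin(a)];y=d@[-np.sin(a),np.cos(a)]-2.5
k=abs(x)<62
print('y ext',np.percentile(y[k],[0,.3,99.7,100]).round(1),'x',np.percentile(x[k&(abs(y)<140)],[.3,99.7]).round(1))
k=(abs(x)<40)&(q[:,2]>73)&(y>40)
print(np.histogram(y[k],np.arange(40,135,2)))
k=(abs(x)<40)&(y<-105);print(np.histogram(y[k],np.arange(-135,-105,2)))
E
```

```text
y ext [-127.1 -121.7  124.   124.7] x [-54.6  55.8]
(array([182, 180, 177, 184, 178, 179, 181, 180, 124,   0,   0,   0,   0,
         0,   0,   0,   0,   0,   0,   0,   0,   0,   0,   0,   0,   0,
         0,   0,   0,   0,   0,   0,   0,   0,   0,   0,   0,   0,   0,
         0,   0,   0,   0,   0,   0,   0,   0]), array([ 40,  42,  44,  46,  48,  50,  52,  54,  56,  58,  60,  62,  64,
        66,  68,  70,  72,  74,  76,  78,  80,  82,  84,  86,  88,  90,
        92,  94,  96,  98, 100, 102, 104, 106, 108, 110, 112, 114, 116,
       118, 120, 122, 124, 126, 128, 130, 132, 134]))
(array([  0,   0,   0,   0,   0,   4,  94, 180, 171, 175, 183, 174, 173,
       187]), array([-135, -133, -131, -129, -127, -125, -123, -121, -119, -117, -115,
       -113, -111, -109, -107]))
```

The caddy's +y end sits where a shut cover predicts: 124.7 mm against 125 mm. Handing in.

```bash
python3 -c "
from rig import workorder; print(workorder.close_job())"
```

```text
the job is handed in; nothing more can be done
None
```

The cover is shut and the pale wooden peg is locked in the block. The job was handed in after about 13 s of robot time, with the arm clear of everything.

- **Cover:** I pinched the tab and slid it about 54 mm until the end stop pushed back with 13 N. The last check put the caddy's +y end at 124.7 mm, against 125 mm for a fully shut cover.
- **Peg:** I found the hole with the wrist camera, about 2.5 mm from nominal. The peg went in without touching the block's top and met the bottom at 12.5 N. After release its head top read 109.8 mm. That camera reads about 1 mm low, so this agrees with the 111 mm expected.
- **Other things:** The three yellow pegs and the jar look undisturbed in the final pictures. I did not re-measure the other objects.

Three readings did not quite agree:
- **Tab travel:** the tool and the camera differed by about 3 mm, probably the fingers slipping on the tab at the stop plus camera bias.
- **Peg in the hand:** the shaft looked about 1 mm off the head's centre. I allowed for this when lining up the hole.
- **Grip force:** closing on the tab and on the peg each showed 5 to 7 N upward that I did not explain. It was gone once the peg was lifted and after the tab was released.

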